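Hold the starter charger at boost

ROBOT

A 7-joint arm with a two-finger parallel gripper is mounted at the origin on the work surface. World frame = base frame: x ahead of the robot, y to its left, z up, the work surface at z = 0. Lengths are in m, angles in degrees, forces in N, time in s.
With the tool pointing down it reaches from about 0.4 to 0.925 m from the base axis. Payload 5.6 kg.
Tool frame: the origin (TCP) lies midway between the tips of the shut fingers; the grasp point (between the pads) lies 19 mm behind it; z points along the fingers, y is the line along which they close (so a half turn about z gives the same grasp; the last joint's range is limited). The gripper opens to 85 mm and grips with 20 to 120 N. Pads are 22 mm wide; open, the fingers measure 114 mm over their backs; the gripper's body (76 mm by 85 mm) begins 54 mm behind the grasp point. The pads swing forward as they close: fully open they stand 13 mm farther back than shut.
Start: joints at [-65.604, 26.786, -0.665, 91.828, 0.344, 61.387, -3.226], TCP at [0.294, 0.58, 0.231] pointing down, gripper open.
Joint ranges: [-144.91, 144.91], [-17.63, 115.5], [-89.93, 88.59], [15.96, 139.68], [-74.01, 254.01], [8.47, 105.57], [-167.45, 167.45]. Speed limits (degrees/s): [147.25, 147.25, 180, 180, 180, 180, 180].

INTERFACE

Orientations are given as a 3x3 rotation matrix whose columns are the frame's x, y, z axes.
In Python, from rig import monitor, vision, order gives the robot as it stands.
- The arm moves only by the tool move_arm, never from a script. Its argument "plan" is a list of rows, each a list of 7 numbers: the shift along the world's x, y, z normalised to -1 to 1, where 1 is 100 mm, then the turn, a rotation vector about the world's x, y, z normalised to -1 to 1, where 1 is 30 degrees, then the gripper command: -1 is shut, 1 is fully open, values between are in proportion. A call has 1 to 10 rows; each row is the pose to reach, as a shift and turn from the pose commanded when the call began; what a row does not reach only later rows make up. A row lasts 1/8 s, in which the tool goes at most 62.5 mm and 10.7 degrees, less where a joint would pass 70% of its speed; a pose out of reach is approached as far as the arm can. A call with a number of a shift or a turn outside -1 to 1 is refused whole. A call with a gripper value outside its range is refused whole. The fingers move at their own pace and stop on an object; "newtons" is the grip in N (left out, the last holds). Time passes only in rows, so rows that repeat a pose let the fingers close. It gives the time, the measured TCP pose, the force, the opening and the grip force at its end, in the units of the state.
- monitor.get_state(): the state, without advancing time (a new reading comes with each control period).
- vision.camera(name): name is "scene" or "top"; returns the picture (384x512x3 uint8, blue, green, red); there is no depth.
- vision.get_calibration(name): a dict with "fov_y" (degrees; the focal length in pixels is half the picture's height over the tangent of half this angle, whatever the lens; pixels are square), "cx", "cy" (the principal point, pixels), "k1" (the pictures are not rectified: a ray, as slopes to the right and down, at radius r is drawn at 1 + k1 r^2 times it, then the intrinsics apply), "pose" (4x4, takes a point from camera to world coordinates). Camera axes: x right, y down, z forward; pixel columns grow to the right and rows downward; lengths in m; the calibration is good to about 2 mm. A picture is of the moment at which its call begins. get_calibration takes no time and is no camera call.
- order.job_done(): hands the job in; it is judged then, once.
The state is a dict: "time_s": time; "qpos": joint angles; "joint_velocities": joint speeds; "joint_torque": joint torques, N m; "position": TCP position; "eef_rot": TCP orientation; "force": force on the tool from outside, world axes, zero at the start; "wrist_torque": the same for the moment, N m; "width": finger opening in m; "finger_force": force on a finger pad.
Only numpy, scipy, OpenCV 4.12 (cv2) and the standard library are available. Lean on these libraries where they do the work, as an engineer would, in place of code of your own. Each camera call takes 0.05 s, during which the arm holds its last target. There are 200 camera calls.

TASK

Fit the loose bar handle fully down onto the square shaft of the dial on top of the engine starter charger, then turn it clockwise with the handle, past the first and second clicks, to the third and last position. The dial springs back if let go, so finish while still holding it there by the handle, without letting go; leave the round knob and everything else on the bench where it is.

Things in the scene. Friction and masses are not known exactly. Their poses are not given: they have to be found in the camera images.
- handle_center (a point): Centre of the loose black bar handle, 30 mm above its underside on its axis. It starts upright on the bench, bore down: 61 mm tall, about 140 g. Below, a square hub 32 x 32 mm, 24 mm tall; above it, a flat bar grip, 72 mm long along x, 16 mm thick along y, from 24 to 61 mm above the underside. z up. The other loose black thing, the round knob, is not the handle.
- handle_foot (a point): The mouth of the handle's bore: centre of the handle's underside, same axes as handle_center. The bore is square, 17.5 mm wide, 19 mm deep, blind, sides parallel to the handle's x and y; it fits the shaft in any of four ways round, a quarter turn apart.
- dial_seat (a point): Centre of the top of the dial's black disc (80 mm wide, 127 mm above the bench). A square steel shaft rises from it: 16 mm wide, sides parallel to this point's x and y, 17 mm high, its top 5 mm narrowed to 13 mm. With the handle fully on, handle_foot lies here. Axes turn with the dial; z up; a white pointer on the disc points to -x. Play: the handle turns 0.1 rad before the shaft follows.
- dial (a joint): Angle of the dial, rad, growing as it is turned clockwise seen from above; 0 at rest. Clicks at 0.4 (first), 0.8 (second), 1.2 (third); end stop at 1.28. A spring drives it back to 0 from every position when let go; turning takes 0.05 to 0.22 N m. Four black ticks on the plate round the disc mark rest and the three positions for the pointer.
- case_mid (a point): Centre of the charger's grey case, fixed to the bench, 220 mm along its x, 260 mm along its y, 120 mm high (this point 60 mm up). The dial's axis lies 20 mm towards -x of it. A steel grab bar stands 26 mm above the top along y, 85 mm towards +x of it.
- knob_center (a point): Centre of the spare round black knob, 42 mm diameter, 36 mm tall, loose on the bench near the handle (they can be in each other's place). Not used; leave it.
- wrench_grip (a point): Handle of a loose steel wrench lying flat on the bench between the handle and the charger. Leave it.
- spray_can: Loose spray can, 66 mm diameter, 150 mm tall; origin at its underside. Leave it.
- screw_jar: Loose jar, 72 mm diameter, 85 mm tall; origin at its underside. Leave it.
- tape_measure: Loose tape measure, 65 x 38 x 60 mm; origin at its underside. Leave it.
- mug: Loose mug, 80 mm diameter, 95 mm tall; origin at its underside. Leave it.
Not all that is in view belongs to the job. What is shaped like the part that bears handle_center but orange or red is not meant.

How it is judged:
By the outcome, as a careful person would: the job done as asked, in the order asked, and still so for the second after the job is handed in, while the arm keeps its last pose, push and grip.
It also fails if it takes over 51 s, if anything falls off the work surface, if the arm or the gripper's body presses on something with over 40 N, if the wrist force passes 120 N, or if a joint passes its speed limit or range.

## Working session

There is one attempt and no reset: what is moved stays moved. The work goes in short steps, Python scripts to look and compute and a tool call to move; the robot and the scene stay as the last step left them, time stands still between calls to the robot, and variables do not carry over. Pictures are saved under pics/ and viewed, at most 10 in all, crops included, and the job is handed in when it is done.

Besides the shell and the picture viewer there is one more tool, called after "Call:" as name([rows], argument=value, ...), one row to a line, values as JSON. move_arm: Moves the arm, as the interface text tells. Scaled input: -1 to 1 covers 100 mm each way for a shift and 30 degrees each way for a turn. Its arguments: {"type":"object","properties":{"plan":{"type":"array"},"newtons":{"type":"number"}},"required":["plan"]}

```bash
mkdir -p pics; cat > h.py <<'E'
import numpy as np, cv2
from rig import monitor, vision, order
def ray(cam,u,v):
    c=vision.get_calibration(cam); f=192/np.tan(np.radians(c['fov_y'])/2)
    d=np.array([(u-c['cx'])/f,(v-c['cy'])/f]); s=d.copy()
    for _ in range(30): s=d/(1+c['k1']*(s@s))
    P=np.array(c['pose']); return P[:3,3],P[:3,:3]@np.array([s[0],s[1],1])
def onz(cam,u,v,z):
    o,d=ray(cam,u,v); return o+d*(z-o[2])/d[2]
def proj(cam,p):
    c=vision.get_calibration(cam); f=192/np.tan(np.radians(c['fov_y'])/2)
    P=np.array(c['pose']); q=P[:3,:3].T@(np.asarray(p)-P[:3,3]); s=q[:2]/q[2]; s=s*(1+c['k1']*(s@s))
    return s*f+[c['cx'],c['cy']]
E
python3 - <<'E'
from h import *
np.set_printoptions(precision=4,suppress=True)
for n in("scene","top"):
    im=vision.camera(n); cv2.imwrite(f"pics/{n}0.png",im); cv2.imwrite(f"pics/{n}0b.png",cv2.resize(im,(800,600),interpolation=cv2.INTER_CUBIC))
    print(n,vision.get_calibration(n))
print(monitor.get_state())
E
```

```text
scene {'fov_y': 42.089323187788395, 'cx': 253.90132849233913, 'cy': 190.94259754711575, 'k1': 0.0018854837566782807, 'pose': array([[ 0.4577,  0.7693, -0.4457,  1.2586],
       [ 0.8891, -0.3987,  0.2248, -0.3438],
       [-0.0048, -0.4992, -0.8665,  1.5377],
       [ 0.    ,  0.    ,  0.    ,  1.    ]])}
top {'fov_y': 50.465476443721016, 'cx': 255.2047928882657, 'cy': 187.78338987483176, 'k1': -0.08001130052269294, 'pose': array([[-0.01  , -0.9975,  0.0702,  0.4303],
       [-0.9999,  0.0102,  0.0023,  0.028 ],
       [-0.003 , -0.0702, -0.9975,  1.5169],
       [ 0.    ,  0.    ,  0.    ,  1.    ]])}
{'time_s': 0.1, 'qpos': array([-65.6051,  26.8321,  -0.6637,  91.8748,   0.3429,  61.3868,
        -3.2267]), 'joint_velocities': array([-0.0209, -0.1215, -0.0012, -0.0926, -0.0181,  0.0001,  0.0171]), 'joint_torque': array([  0.0005, -53.3521,   0.0211, -25.1964,   0.0115,   0.0043,
         0.    ]), 'position': array([0.2935, 0.5794, 0.2304]), 'eef_rot': array([[-0.8921,  0.4519, -0.0006],
       [ 0.4519,  0.8921, -0.0015],
       [-0.0001, -0.0016, -1.    ]]), 'force': array([0.4761, 0.4319, 0.1578]), 'wrist_torque': array([-0.0225, -0.0246, -0.0196]), 'finger_force': 0.0, 'width': 0.08529403723739164}
```

View pics/scene0b.png

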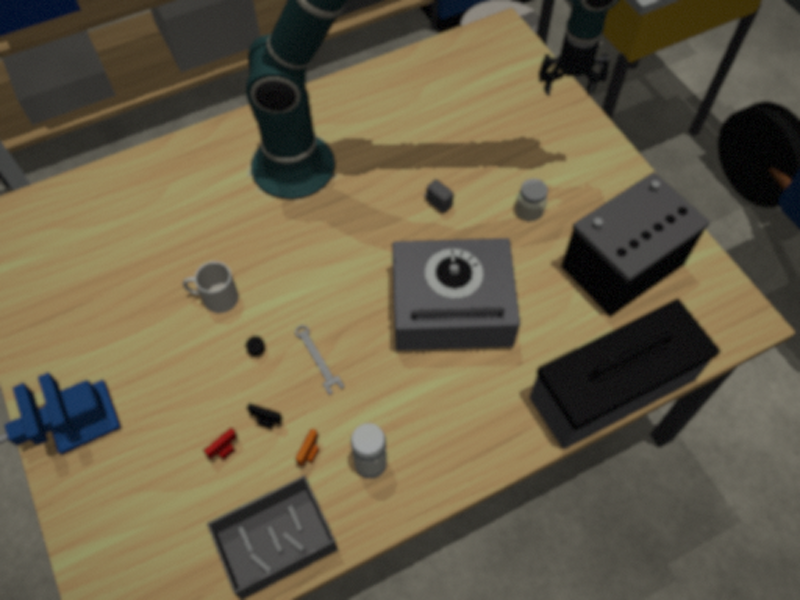

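View pics/top0b.png

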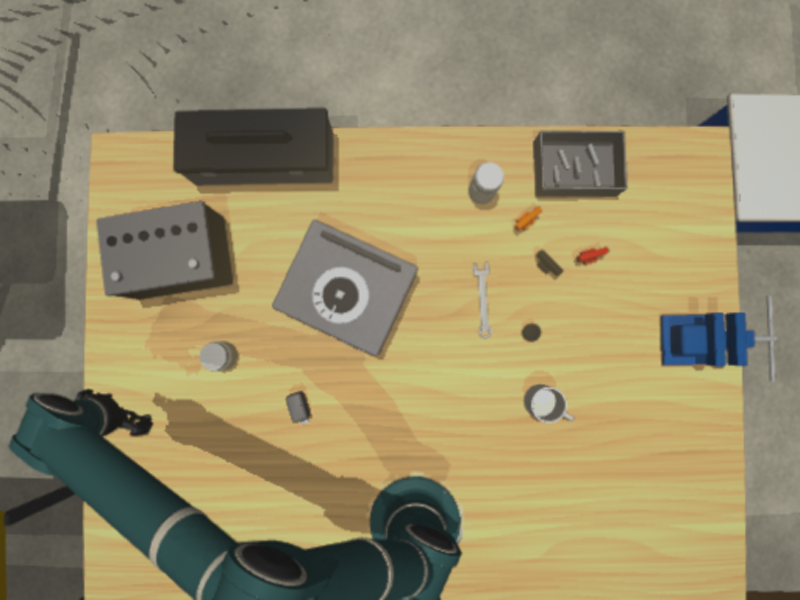

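The top view (800x600) shows these candidates:
- Black bar (548,263): chosen, since it is black and bar-shaped.
- Round black knob (531,332): not the handle.
- Red bar (592,255) and orange bar (528,218): decoys.

The dial is at (340,294). In the scene view, the black bar is at (265,415) and the dial at (454,268). Next I'll do a close crop and measure.

```bash
python3 - <<'E'
from h import *
np.set_printoptions(precision=4,suppress=True)
t=cv2.imread("pics/top0.png"); s=cv2.imread("pics/scene0.png")
def crop(im,u,v,w): return cv2.resize(im[v-w:v+w,u-w:u+w],(300,300),interpolation=cv2.INTER_CUBIC)
cv2.imwrite("pics/crop0.png",np.vstack([np.hstack([crop(t,351,168,25),crop(t,218,188,25)]),np.hstack([crop(s,169,265,25),crop(s,290,173,25)])]))
def blob(im,u,v,w,thr):
    g=im.max(axis=2); m=np.zeros(g.shape,np.uint8); m[v-w:v+w,u-w:u+w]=(g[v-w:v+w,u-w:u+w]<thr)
    n,l,st,c=cv2.connectedComponentsWithStats(m); i=1+np.argmax(st[1:,4]); 
    return (l==i).astype(np.uint8),st[i],c[i]
for thr in(60,75,90):
    m,st,c=blob(t,351,168,16,thr); r=cv2.minAreaRect(cv2.findNonZero(m)); print(thr,"handle top",st,c,r,onz("top",*c,.04))
    m,st,c=blob(s,169,265,16,thr); r=cv2.minAreaRect(cv2.findNonZero(m)); print("handle scene",st,c,r,onz("scene",*c,.04))
# dial white ring
for n,im,u,v in(("top",t,218,188),("scene",s,290,173)):
    g=im.min(axis=2); m=np.zeros(g.shape,np.uint8); m[v-25:v+25,u-25:u+25]=g[v-25:v+25,u-25:u+25]>130
    k=max(cv2.findContours(m,cv2.RETR_EXTERNAL,cv2.CHAIN_APPROX_NONE)[0],key=len); e=cv2.fitEllipse(k); print(n,"ring",e,onz(n,*e[0],.121))
E
```

```text
Traceback (most recent call last):
ValueError: attempt to get argmax of an empty sequence
```

View pics/crop0.png

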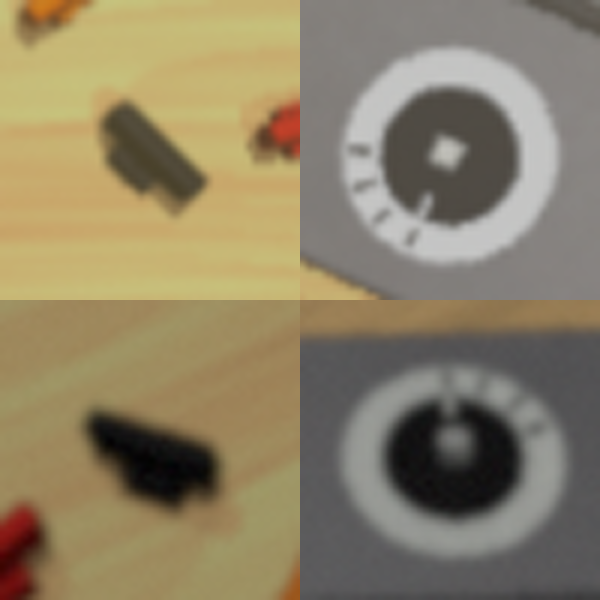

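The crop confirms a black bar grip on a square hub at top px (351,168). The dial pointer is at rest on the first tick, and the ticks run clockwise.

```bash
python3 - <<'E'
from h import *
np.set_printoptions(precision=4,suppress=True)
t=cv2.imread("pics/top0.png").astype(int); s=cv2.imread("pics/scene0.png").astype(int)
def big(m,u,v,w):
    z=np.zeros(m.shape,np.uint8); z[v-w:v+w,u-w:u+w]=m[v-w:v+w,u-w:u+w]
    n,l,st,c=cv2.connectedComponentsWithStats(z); i=1+np.argmax(st[1:,4]); return (l==i).astype(np.uint8)
print(t[168,351],t[160,351-0],s[265,169],t[190,351])
for n,im,u,v,k in(("top",t,351,168,40),("scene",s,169,265,25)):
    m=big(np.ptp(im,axis=2)<k,u,v,14) if n=="top" else big(im.max(axis=2)<60,u,v,14)
    p=cv2.findNonZero(m); r=cv2.minAreaRect(p); print(n,m.sum(),r)
    print(cv2.convexHull(p).reshape(-1,2).tolist())
    for q in cv2.boxPoints(r): print(onz(n,*q,.061))
for n,im,u,v,th in(("top",t,218,188,150),("scene",s,290,173,120)):
    m=big(im.min(axis=2)>th,u,v,26)
    k=max(cv2.findContours(m,cv2.RETR_EXTERNAL,cv2.CHAIN_APPROX_NONE)[0],key=len); e=cv2.fitEllipse(k); print(n,"ring",e,onz(n,*e[0],.121))
    i=cv2.fillConvexPoly(np.zeros(m.shape,np.uint8),cv2.convexHull(k),1)*(im.max(axis=2)<th-30); d=big(i,u,v,26)
    k=max(cv2.findContours(d,cv2.RETR_EXTERNAL,cv2.CHAIN_APPROX_NONE)[0],key=len); e=cv2.fitEllipse(k); print("disc",e,onz(n,*e[0],.127))
# shaft, pointer, in top
c=t.min(axis=2)[176:206,205:235]; print(c)
for nm,u,v,z in(("knob",340,212,.036),("red",379,163,.05),("orange",338,140,.05),("wrench a",309,172,0),("wrench b",310,213,0)): print(nm,onz("top",u,v,z))
E
```

```text
[54 72 79] [114 177 199] [16 16 16] [122 189 199]
top 124 ((349.8121643066406, 169.06906127929688), (18.433692932128906, 8.399223327636719), 48.012786865234375)
[[359, 173], [357, 175], [355, 175], [349, 174], [345, 170], [344, 164], [344, 163], [345, 161], [347, 161], [349, 162], [350, 163]]
[ 0.6119 -0.2774  0.061 ]
[ 0.6322 -0.3006  0.061 ]
[ 0.582  -0.3441  0.061 ]
[ 0.5619 -0.3208  0.061 ]
scene 178 ((168.3999786376953, 266.8000183105469), (22.135942459106445, 10.11928653717041), 18.434947967529297)
[[179, 270], [178, 271], [173, 273], [171, 273], [168, 272], [166, 271], [165, 270], [160, 264], [159, 262], [159, 260], [160, 259], [164, 260], [176, 264], [178, 265], [179, 267]]
[ 0.6065 -0.3606  0.061 ]
[ 0.5811 -0.3396  0.061 ]
[ 0.6334 -0.2897  0.061 ]
[ 0.6582 -0.311   0.061 ]
top ring ((217.54042053222656, 188.48597717285156), (35.07353591918945, 35.572532653808594), 41.39287567138672) [0.5274 0.1606 0.121 ]
disc ((217.54576110839844, 188.32626342773438), (21.075929641723633, 21.727100372314453), 107.32489013671875) [0.5275 0.16   0.127 ]
scene ring ((290.03521728515625, 174.
[... 3443 characters left out ...]
96 196 194 185 165 141 129 127 127]
 [145 173 190 193 193 175 136 162 192 195 195 195 194 194 194 195 195 196
  196 196 195 195 194 182 155 139 130 128 128 127]
 [126 138 153 175 185 161 140 183 195 196 196 196 195 196 196 196 195 195
  196 196 194 191 184 160 133 128 129 128 128 127]
 [121 123 127 147 170 177 176 192 194 196 196 195 195 195 195 195 196 195
  194 191 181 155 142 135 126 126 127 128 127 128]
 [121 121 122 127 139 151 162 178 190 192 193 193 193 193 192 192 192 190
  181 159 146 129 124 126 126 126 128 127 127 127]]
knob [ 0.443  -0.2765  0.036 ]
red [ 0.6196 -0.4215  0.05  ]
orange [ 0.7054 -0.273   0.05  ]
wrench a [ 0.5943 -0.1708  0.    ]
wrench b [ 0.4409 -0.1716  0.    ]
```

```bash
cat >> h.py <<'E'
def corners(p,yaw,z0=0):
    c,s=np.cos(np.radians(yaw)),np.sin(np.radians(yaw)); R=np.array([[c,-s],[s,c]]); o=[]
    for (a,b,l,h) in((36,8,24,61),(16,16,0,24)):
        for x in(-a,a):
            for y in(-b,b):
                for z in(l,h): o.append([*(np.array(p[:2])+R@[x/1e3,y/1e3]),z0+z/1e3])
    return np.array(o)
E
python3 - <<'E'
from h import *
np.set_printoptions(precision=4,suppress=True)
H={"top":[[359,173],[357,175],[355,175],[349,174],[345,170],[344,164],[344,163],[345,161],[347,161],[349,162],[350,163]],
"scene":[[179,270],[178,271],[173,273],[171,273],[168,272],[166,271],[165,270],[160,264],[159,262],[159,260],[160,259],[164,260],[176,264],[178,265],[179,267]]}
p=np.array([.6024,-.3166]); 
for n in H:
    print(n)
    q=np.array(H[n]); 
    for yaw in(40,43,46):
        m=np.array([proj(n,c) for c in corners(p,yaw)])
        for a in(0,45,90,135):
            d=np.array([np.cos(np.radians(a)),np.sin(np.radians(a))])
            print(yaw,a,"model",(m@d).min().round(1),(m@d).max().round(1),"seen",(q@d).min().round(1),(q@d).max().round(1))
    print("px/m",proj(n,[.61,-.31,.04])-proj(n,[.6,-.31,.04]),proj(n,[.6,-.30,.04])-proj(n,[.6,-.31,.04]))
E
```

```text
top
40 0 model 341.1 359.6 seen 344.0 359.0
40 45 model 356.3 377.1 seen 357.8 376.2
40 90 model 158.6 177.5 seen 161.0 175.0
40 135 model -132.8 -121.5 seen -132.2 -123.7
43 0 model 340.8 359.9 seen 344.0 359.0
43 45 model 356.4 377.0 seen 357.8 376.2
43 90 model 158.9 177.3 seen 161.0 175.0
43 135 model -132.3 -121.7 seen -132.2 -123.7
46 0 model 340.5 360.2 seen 344.0 359.0
46 45 model 356.3 377.0 seen 357.8 376.2
46 90 model 159.1 177.0 seen 161.0 175.0
46 135 model -132.5 -121.6 seen -132.2 -123.7
px/m [-0.0756 -2.7145] [-2.7116  0.0234]
scene
40 0 model 157.5 181.7 seen 159.0 179.0
40 45 model 293.2 318.9 seen 296.3 317.5
40 90 model 254.7 274.1 seen 259.0 273.0
40 135 model 58.5 74.6 seen 61.5 74.2
43 0 model 157.4 181.8 seen 159.0 179.0
43 45 model 293.3 318.8 seen 296.3 317.5
43 90 model 255.2 274.0 seen 259.0 273.0
43 135 model 58.0 74.7 seen 61.5 74.2
46 0 model 157.3 181.9 seen 159.0 179.0
46 45 model 293.4 318.7 seen 296.3 317.5
46 90 model 255.7 273.8 seen 259.0 273.0
46 135 model 57.5 74.9 seen 61.5 74.2
px/m [1.2019 2.6066] [ 2.8875 -1.3427]
```

Call:
move_arm([
  [0.17,-0.5,0,0,0,-0.2,1],
  [0.35,-1,0,0,0,-0.41,1],
])

```text
time_s: 0.35
position: [0.3286, 0.4786, 0.2305]
eef_rot: [[-0.774, 0.633, -0.001], [0.633, 0.774, -0.001], [-0.0, -0.001, -1.0]]
force: [1.8, -0.2, -0.1]
width: 0.0851
finger_force: 0.0
```

Call:
move_arm([
  [0.17,-0.5,0,0,0,-0.2,1],
  [0.35,-1,0,0,0,-0.41,1],
])

```text
time_s: 0.6
position: [0.364, 0.378, 0.231]
eef_rot: [[-0.62, 0.784, -0.0], [0.784, 0.62, -0.0], [-0.0, -0.0, -1.0]]
force: [0.9, 0.1, 0.1]
width: 0.0852
finger_force: 0.0
```

Call:
move_arm([
  [0.17,-0.5,0,0,0,-0.2,1],
  [0.35,-1,0,0,0,-0.41,1],
])

```text
time_s: 0.85
position: [0.3989, 0.2781, 0.2311]
eef_rot: [[-0.439, 0.898, -0.0], [0.898, 0.439, -0.0], [0.0, -0.0, -1.0]]
force: [-0.2, 0.0, -0.3]
width: 0.0853
finger_force: 0.0
```

Call:
move_arm([
  [0.17,-0.5,0,0,0,-0.2,1],
  [0.35,-1,0,0,0,-0.41,1],
])

```text
time_s: 1.1
position: [0.4339, 0.1782, 0.2312]
eef_rot: [[-0.238, 0.971, -0.0], [0.971, 0.238, 0.0], [0.0, -0.0, -1.0]]
force: [0.6, -0.4, 1.3]
width: 0.0852
finger_force: 0.0
```

Call:
move_arm([
  [0.17,-0.5,0,0,0,-0.2,1],
  [0.35,-1,0,0,0,-0.41,1],
])

```text
time_s: 1.35
position: [0.4688, 0.0782, 0.2312]
eef_rot: [[-0.025, 1.0, -0.0], [1.0, 0.025, 0.0], [0.0, -0.0, -1.0]]
force: [1.1, 0.5, 0.8]
width: 0.0855
finger_force: 0.0
```

Call:
move_arm([
  [0.17,-0.5,0,0,0,-0.2,1],
  [0.35,-1,0,0,0,-0.41,1],
])

```text
time_s: 1.6
position: [0.5038, -0.0217, 0.2312]
eef_rot: [[0.188, 0.982, -0.0], [0.982, -0.188, 0.0], [0.0, -0.0, -1.0]]
force: [1.1, 0.6, -0.1]
width: 0.0855
finger_force: 0.0
```

Call:
move_arm([
  [0.17,-0.5,0,0,0,-0.2,1],
  [0.35,-1,0,0,0,-0.41,1],
])

```text
time_s: 1.85
position: [0.5389, -0.1215, 0.2311]
eef_rot: [[0.393, 0.92, -0.0], [0.92, -0.393, 0.0], [0.0, -0.0, -1.0]]
force: [-0.1, 0.3, -0.3]
width: 0.0856
finger_force: 0.0
```

Call:
move_arm([
  [0.17,-0.5,0,0,0,-0.2,1],
  [0.35,-1,0,0,0,-0.41,1],
])

```text
time_s: 2.1
position: [0.574, -0.2214, 0.231]
eef_rot: [[0.58, 0.815, -0.0], [0.815, -0.58, 0.0], [0.0, -0.001, -1.0]]
force: [1.1, 1.0, 0.2]
width: 0.0854
finger_force: 0.0
```

Call:
move_arm([
  [0.17,-0.5,0,0,0,-0.2,1],
  [0.33,-1,0,0,0,-0.41,1],
  [0.33,-1,0,0,0,-0.41,1],
  [0.33,-1,0,0,0,-0.41,1],
])

```text
time_s: 2.6
position: [0.6064, -0.3196, 0.2304]
eef_rot: [[0.738, 0.675, -0.001], [0.675, -0.738, 0.001], [-0.0, -0.002, -1.0]]
force: [0.6, 0.3, 0.6]
width: 0.0851
finger_force: 0.0
```

Call:
move_arm([
  [0,0,-0.5,0,0,0,1],
  [-0.01,0,-1,0,0,0,1],
])

```text
time_s: 2.85
position: [0.6068, -0.3177, 0.1309]
eef_rot: [[0.736, 0.677, 0.002], [0.677, -0.736, 0.001], [0.002, 0.001, -1.0]]
force: [1.2, -0.5, 0.2]
width: 0.0853
finger_force: 0.0
```

Call:
move_arm([
  [0,0,-0.5,0,0,0,1],
  [0,0,-0.8,0,0,0,1],
])

```text
time_s: 3.1
position: [0.6051, -0.3168, 0.0487]
eef_rot: [[0.736, 0.677, -0.002], [0.677, -0.736, 0.003], [0.0, -0.004, -1.0]]
force: [-0.3, -0.8, 0.2]
width: 0.0854
finger_force: 0.0
```

Call:
move_arm([
  [0,0,-0.1,0,0,0,1],
  [0,0,-0.22,0,0,0,1],
  [0,0,-0.22,0,0,0,1],
])

```text
time_s: 3.48
position: [0.606, -0.3197, 0.0296]
eef_rot: [[0.738, 0.675, 0.0], [0.675, -0.738, 0.0], [0.0, 0.0, -1.0]]
force: [-0.0, -0.0, -0.0]
width: 0.0853
finger_force: 0.0
```

```bash
python3 - <<'E'
from h import *
im=[]
for n in("scene","top"):
    i=vision.camera(n); u,v=proj(n,[.605,-.32,.03]).astype(int); im.append(cv2.resize(i[v-30:v+30,u-30:u+30],(400,400),interpolation=cv2.INTER_CUBIC))
cv2.imwrite("pics/g1.png",np.hstack(im)); print(monitor.get_state()['position'],monitor.get_state()['force'])
E
```

```text
[ 0.60639143 -0.32038475  0.03043509] [-0.18189565  0.15087602 -0.08651633]
```

View pics/g1.png

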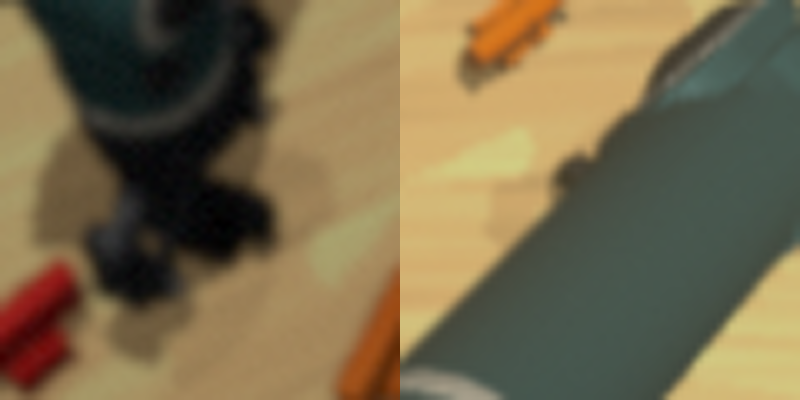

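The left (scene) view shows the gripper straddling the bar, with one finger at (130,270) and the handle at (220,220). The red and orange decoys are clear, so I'll close and lift.

Call:
move_arm([
  [0,0,0,0,0,0,-1],
  [0,0,0,0,0,0,-1],
  [0,0,0,0,0,0,-1],
  [0,0,0,0,0,0,-1],
  [0,0,0,0,0,0,-1],
  [0,0,0,0,0,0,-1],
  [0,0,0,0,0,0,-1],
  [0,0,0,0,0,0,-1],
], newtons=70)

```text
time_s: 4.58
position: [0.6058, -0.3201, 0.0294]
eef_rot: [[0.738, 0.675, 0.0], [0.675, -0.738, 0.0], [0.0, 0.0, -1.0]]
force: [-0.1, 0.2, 2.0]
width: 0.0153
finger_force: 68.2
```

Call:
move_arm([
  [0,0,0.2,0,0,0,-1],
  [0,0,0.6,0,0,0,-1],
  [0,0,1,0,0,0,-1],
])

```text
time_s: 4.95
position: [0.6056, -0.3204, 0.1313]
eef_rot: [[0.738, 0.674, 0.0], [0.674, -0.738, -0.001], [-0.0, 0.0, -1.0]]
force: [-0.2, -0.4, -0.4]
width: 0.0149
finger_force: 68.2
```

Call:
move_arm([
  [0,0,0.5,0,0,0,-1],
  [0,0,1,0,0,0,-1],
  [0,0,1,0,0,0,-1],
  [0,0,1,0,0,0,-1],
])

```text
time_s: 5.45
position: [0.6054, -0.3199, 0.2296]
eef_rot: [[0.738, 0.675, 0.0], [0.675, -0.738, 0.0], [0.0, -0.0, -1.0]]
force: [0.1, 0.8, -2.3]
width: 0.0152
finger_force: 68.3
```

```bash
python3 - <<'E'
from h import *
im=[]
p=monitor.get_state()['position']; print(p,monitor.get_state()['width'])
for n in("scene","top"):
    i=vision.camera(n); cv2.imwrite(f"pics/lift_{n}.png",i); u,v=proj(n,p).astype(int); print(n,u,v); im.append(cv2.resize(i[v-30:v+30,u-30:u+30],(400,400),interpolation=cv2.INTER_CUBIC))
cv2.imwrite("pics/g2.png",np.hstack(im))
E
```

```text
[ 0.60538455 -0.31985506  0.22957191] 0.015212294394217321
scene 159 240
top 364 160
```

View pics/g2.png

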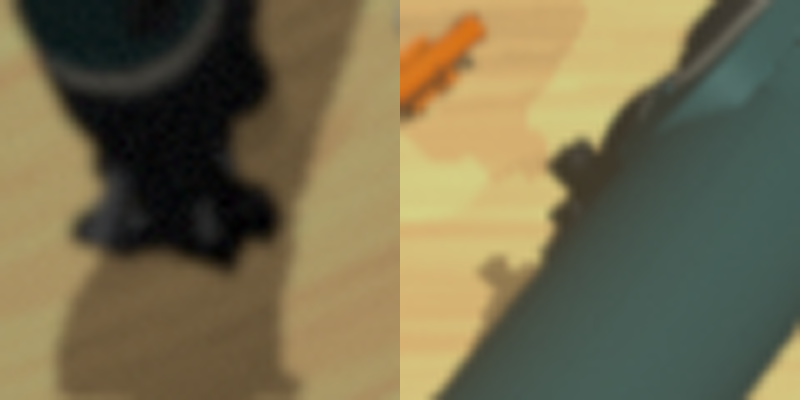

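Handle is held (15 mm opening). I'll carry it over the dial and turn it to match the shaft.

Call:
move_arm([
  [-0.05,0.3,0,0,0,0.05,-1],
  [-0.15,0.9,0,0,0,0.16,-1],
])

```text
time_s: 5.8
position: [0.5893, -0.2318, 0.2278]
eef_rot: [[0.681, 0.732, -0.003], [0.732, -0.681, -0.002], [-0.003, -0.001, -1.0]]
force: [1.3, 0.8, -0.9]
width: 0.0151
finger_force: 68.4
```

Call:
move_arm([
  [-0.08,0.5,0,0,0,0.08,-1],
  [-0.15,1,0,0,0,0.16,-1],
])

```text
time_s: 6.05
position: [0.5746, -0.1283, 0.2279]
eef_rot: [[0.614, 0.789, -0.003], [0.789, -0.614, 0.0], [-0.002, -0.002, -1.0]]
force: [0.7, 0.9, -0.9]
width: 0.0152
finger_force: 68.4
```

Call:
move_arm([
  [-0.08,0.5,0,0,0,0.08,-1],
  [-0.15,1,0,0,0,0.16,-1],
])

```text
time_s: 6.3
position: [0.5596, -0.0284, 0.2281]
eef_rot: [[0.546, 0.838, -0.002], [0.838, -0.546, -0.0], [-0.002, -0.002, -1.0]]
force: [0.5, -0.5, -0.1]
width: 0.0148
finger_force: 68.3
```

Call:
move_arm([
  [-0.08,0.5,0,0,0,0.08,-1],
  [-0.15,1,0,0,0,0.16,-1],
])

```text
time_s: 6.55
position: [0.5446, 0.0713, 0.2282]
eef_rot: [[0.474, 0.881, -0.002], [0.881, -0.474, -0.001], [-0.002, -0.001, -1.0]]
force: [1.0, -0.1, -1.6]
width: 0.0148
finger_force: 68.3
```

Call:
move_arm([
  [-0.08,0.5,0,0,0,0.08,-1],
  [-0.16,0.9,0,0,0,0.16,-1],
  [-0.16,0.9,0,0,0,0.16,-1],
  [-0.16,0.9,0,0,0,0.16,-1],
])

```text
time_s: 7.05
position: [0.5293, 0.159, 0.2284]
eef_rot: [[0.4, 0.916, -0.001], [0.916, -0.4, -0.002], [-0.002, -0.001, -1.0]]
force: [-0.6, -0.5, -1.0]
width: 0.0151
finger_force: 68.3
```

```bash
python3 - <<'E'
from h import *
np.set_printoptions(precision=2,suppress=True)
im=[]
st=monitor.get_state(); p=st['position']; print(p,st['eef_rot'],st['qpos'])
for n in("scene","top"):
    i=vision.camera(n); cv2.imwrite(f"pics/d_{n}.png",i); u,v=proj(n,[.529,.16,.17]).astype(int); print(n,u,v); im.append(cv2.resize(i[v-30:v+30,u-30:u+30],(400,400),interpolation=cv2.INTER_CUBIC))
cv2.imwrite("pics/g3.png",np.hstack(im))
print(np.array([proj("scene",c) for c in corners(p,66.3,p[2]-.0294)]))
E
```

```text
[0.53 0.16 0.23] [[ 0.4   0.92 -0.  ]
 [ 0.92 -0.4  -0.  ]
 [-0.   -0.   -1.  ]] [-45.45  18.77  31.1  107.4  -11.35  57.   -33.06]
scene 290 166
top 216 186
[[280.62 160.36]
 [281.12 153.74]
 [280.17 156.15]
 [280.66 149.47]
 [303.37 159.12]
 [304.34 152.48]
 [302.8  154.92]
 [303.76 148.23]
 [286.78 166.28]
 [287.18 162.14]
 [285.84 157.92]
 [286.23 153.72]
 [296.79 165.73]
 [297.32 161.59]
 [295.75 157.38]
 [296.26 153.17]]
```

View pics/g3.png

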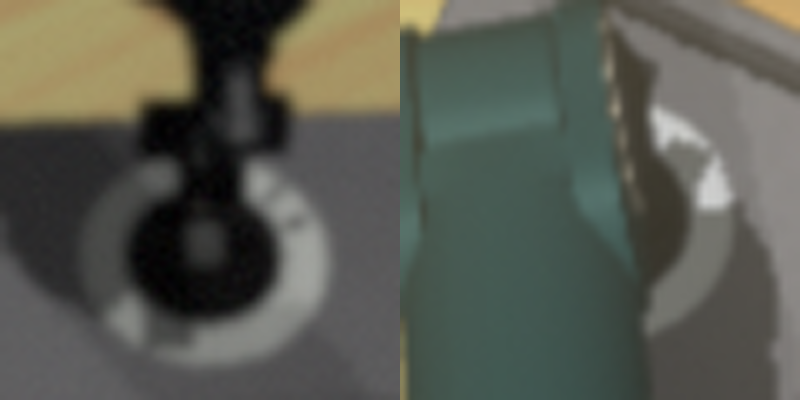

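The scene crop (origin 260,136, scale 6.67) shows the bar spanning columns 140–288 over the shaft at (205,235). That matches the predicted bar position. Now I'll check the shaft centroid.

```bash
python3 - <<'E'
from h import *
np.set_printoptions(precision=2,suppress=True)
s=cv2.imread("pics/d_scene.png").max(axis=2).astype(int); print(s[163:181,281:301])
s0=cv2.imread("pics/scene0.png").max(axis=2).astype(int); print(s0[163:181,281:301])
for z in(.127,.144): print(proj("scene",[.529,.16,z]),proj("top",[.529,.16,z]))
t=cv2.imread("pics/top0.png").min(axis=2)[184:193,211:223].astype(float)-68; t[t<0]=0
y,x=np.mgrid[184:193,211:223]; c=[(t*x).sum()/t.sum(),(t*y).sum()/t.sum()]; print(c,onz("top",*c,.141))
E
```

```text
[[ 82  87  90  91  80  62  31  13   4   9  11   6   9   5  31  74 122 149
  152 140]
 [ 75  80  80  77  67  50  25   7  12   8  11   3   8   9  31  74 119 145
  146 132]
 [ 69  65  61  55  44  32  15   9  15  16  12   4   9   9  27  68 108 130
  132 125]
 [ 59  49  37  30  20  15  12  18  26  25  19  13  10  16  25  51  82 109
  119 129]
 [ 48  34  15   9   8   6  11  15  28  27  21  16  16  19  23  31  52  78
  104 127]
 [ 33  19   4   7   5   5   9  21  27  31  26  22  18  16  20  22  30  49
   78 109]
 [ 20  10   7   3   5   8  17  30  39  44  44  38  26  20  17  15  20  25
   50  85]
 [ 14   8   8  11   8   9  25  41  52  57  55  48  35  19   9  19  18  22
   34  64]
 [ 12  11   7   8   7  14  25  45  55  60  58  51  39  22  14  14   9  19
   25  45]
 [  8   8   9   8   9   9  26  43  55  58  58  53  38  22  11  13  12  13
   20  36]
 [ 12   7   7   2   8  12  23  40  53  55  55  51  40  20  13   8  12  15
   17  32]
 [  4   7   7   8  10   5  19  37  47  52  51  47  36  22  14  14  15  16
   16  28]
 [ 12   8   4   7   8  10  19  29  38  40  40  37  26  19  14  18  13  15
   18 
[... 1407 characters left out ...]
  69  64  48  31  19  18  19  18
   20  30]
 [ 19  14  19  19  18  18  26  35  46  49  48  46  36  24  19  16  20  18
   21  32]
 [ 25  21  18  19  18  19  21  24  30  30  31  30  22  20  18  19  17  21
   17  34]
 [ 26  25  20  19  21  22  21  23  20  20  22  20  18  17  20  17  17  18
   20  37]
 [ 40  23  18  22  21  14  19  20  19  22  19  21  22  16  17  17  21  23
   27  51]
 [ 63  36  25  18  20  20  18  22  19  19  20  19  18  20  21  19  20  23
   43  79]
 [ 97  64  36  24  19  20  18  19  21  21  18  18  20  19  17  20  23  41
   70 104]]
[290.19 173.52] [217.55 187.9 ]
[290.49 170.79] [217.07 187.55]
[np.float64(217.01647655259822), np.float64(187.92986903253063)] [0.53 0.16 0.14]
```

Call:
move_arm([
  [0,0.01,-0.3,0,0,0,-1],
  [0,0.01,-0.5,0,0,0,-1],
  [0,0.01,-0.5,0,0,0,-1],
  [0,0.01,-0.5,0,0,0,-1],
])

```text
time_s: 7.65
position: [0.5305, 0.1602, 0.18]
eef_rot: [[0.401, 0.916, 0.001], [0.916, -0.401, 0.0], [0.001, 0.001, -1.0]]
force: [-0.1, -0.2, -1.1]
width: 0.0153
finger_force: 68.4
```

Call:
move_arm([
  [0,0,-0.03,0,0,0,-1],
  [0,0,-0.06,0,0,0,-1],
  [0,0,-0.08,0,0,0,-1],
  [0,0,-0.08,0,0,0,-1],
])

```text
time_s: 8.15
position: [0.5296, 0.1609, 0.1712]
eef_rot: [[0.4, 0.917, -0.0], [0.917, -0.4, -0.0], [-0.0, -0.0, -1.0]]
force: [-1.3, 0.7, -1.0]
width: 0.0151
finger_force: 68.4
```

Call:
move_arm([
  [0,0,-0.03,0,0,0,-1],
  [0,0,-0.05,0,0,0,-1],
  [0,0,-0.05,0,0,0,-1],
])

```text
time_s: 8.52
position: [0.5302, 0.161, 0.1678]
eef_rot: [[0.4, 0.917, 0.001], [0.917, -0.4, 0.001], [0.001, 0.0, -1.0]]
force: [-3.1, 0.1, 11.6]
width: 0.0151
finger_force: 70.2
```

Call:
move_arm([
  [0,0,-0.02,0,0,0,-1],
  [0,0,-0.04,0,0,0,-1],
  [0,0,-0.04,0,0,0,-1],
])

```text
time_s: 8.9
position: [0.5306, 0.1611, 0.1669]
eef_rot: [[0.4, 0.917, 0.001], [0.917, -0.4, 0.003], [0.003, -0.001, -1.0]]
force: [-9.9, -3.3, 34.3]
width: 0.015
finger_force: 73.6
```

Call:
move_arm([
  [-0.01,0,0.04,0,0,0,-1],
  [-0.02,-0.01,0.02,0,0,0,-1],
  [-0.02,-0.01,0,0,0,0,-1],
  [-0.02,-0.01,0,0,0,0,-1],
])

```text
time_s: 9.4
position: [0.5284, 0.1608, 0.1632]
eef_rot: [[0.4, 0.917, 0.002], [0.917, -0.4, 0.002], [0.003, 0.001, -1.0]]
force: [0.9, 2.3, 0.4]
width: 0.0149
finger_force: 69.7
```

```bash
python3 - <<'E'
from h import *
np.set_printoptions(precision=4,suppress=True)
s=monitor.get_state(); print(s['position'],s['force'],s['wrist_torque'],s['eef_rot'])
E
```

```text
[0.5284 0.1608 0.1632] [0.9441 2.2605 0.4169] [ 0.5917 -0.1392 -0.038 ] [[ 0.3997  0.9167  0.002 ]
 [ 0.9167 -0.3997  0.002 ]
 [ 0.0027  0.001  -1.    ]]
```

It slid in. I'll press down gently to the seat.

Call:
move_arm([
  [0,0,-0.02,0,0,0,-1],
  [0,0,-0.04,0,0,0,-1],
  [0,0,-0.04,0,0,0,-1],
])

```text
time_s: 9.78
position: [0.5282, 0.1608, 0.158]
eef_rot: [[0.399, 0.917, 0.001], [0.917, -0.399, 0.001], [0.001, 0.001, -1.0]]
force: [3.2, 4.8, -1.9]
width: 0.0151
finger_force: 69.5
```

Call:
move_arm([
  [0,0,-0.02,0,0,0,-1],
  [0,0,-0.03,0,0,0,-1],
  [0,0,-0.03,0,0,0,-1],
])

```text
time_s: 10.15
position: [0.5284, 0.1609, 0.1563]
eef_rot: [[0.399, 0.917, 0.001], [0.917, -0.399, 0.002], [0.002, 0.0, -1.0]]
force: [-0.3, 4.5, 8.6]
width: 0.0151
finger_force: 71.2
```

Call:
move_arm([
  [0,0,-0.01,0,0,0,-1],
  [0,0.01,-0.02,0,0,0,-1],
  [0,0.01,-0.02,0,0,0,-1],
])

```text
time_s: 10.52
position: [0.5285, 0.161, 0.1561]
eef_rot: [[0.4, 0.917, 0.001], [0.917, -0.4, 0.002], [0.002, 0.0, -1.0]]
force: [-5.4, 1.8, 23.8]
width: 0.015
finger_force: 73.4
```

Seated: force rises while z stays at 0.156. Next I'll turn clockwise.

Call:
move_arm([
  [0,0,0.01,0,0,-0.1,-1],
  [0,0,0.01,0,0,-0.2,-1],
  [0,0,0.01,0,0,-0.3,-1],
  [0,0,0.01,0,0,-0.4,-1],
  [0,0,0.01,0,0,-0.5,-1],
  [0,0,0.01,0,0,-0.6,-1],
  [0,0,0.01,0,0,-0.7,-1],
  [0,0,0.01,0,0,-0.8,-1],
  [0,0,0.01,0,0,-0.8,-1],
], newtons=90)

```text
time_s: 11.65
position: [0.5287, 0.1605, 0.1562]
eef_rot: [[0.738, 0.674, 0.001], [0.674, -0.738, 0.001], [0.001, 0.0, -1.0]]
force: [-3.0, 0.7, 18.5]
width: 0.0148
finger_force: 88.6
```

```bash
python3 - <<'E'
from h import *
np.set_printoptions(precision=4,suppress=True)
s=monitor.get_state(); print(s['position'],s['force'],s['wrist_torque'],s['qpos'])
E
```

```text
[0.5287 0.1605 0.1562] [-3.0077  0.6808 18.4791] [0.1273 0.5991 0.0904] [-47.8457  25.1786  34.8229 111.2507 -18.7605  49.1175 -50.7258]
```

Call:
move_arm([
  [0,0,0,0,0,-0.1,-1],
  [0,0,0,0,0,-0.2,-1],
  [0,0,0,0,0,-0.3,-1],
  [0,0,0,0,0,-0.4,-1],
  [0,0,0,0,0,-0.5,-1],
  [0,0,0,0,0,-0.6,-1],
  [0,0,0,0,0,-0.7,-1],
  [0,0,0,0,0,-0.8,-1],
  [0,0,0,0,0,-0.8,-1],
])

```text
time_s: 12.78
position: [0.5286, 0.1601, 0.1562]
eef_rot: [[0.949, 0.316, 0.001], [0.316, -0.949, 0.0], [0.001, 0.0, -1.0]]
force: [-2.9, -0.3, 18.8]
width: 0.0147
finger_force: 88.8
```

```bash
python3 - <<'E'
from h import *
np.set_printoptions(precision=4,suppress=True)
s=monitor.get_state(); print(s['position'],s['force'],s['wrist_torque'],s['qpos'])
E
```

```text
[0.5286 0.1601 0.1562] [-2.8872 -0.3314 18.8326] [-0.0681  0.7742  0.1574] [-52.2025  26.527   40.7787 111.5076 -22.3956  49.9615 -71.3007]
```

Call:
move_arm([
  [0,0,0,0,0,-0.1,-1],
  [0,0,0,0,0,-0.2,-1],
  [0,0,0,0,0,-0.3,-1],
  [0,0,0,0,0,-0.4,-1],
  [0,0,0,0,0,-0.5,-1],
  [0,0,0,0,0,-0.6,-1],
  [0,0,0,0,0,-0.7,-1],
  [0,0,0,0,0,-0.8,-1],
  [0,0,0,0,0,-0.88,-1],
  [0,0,0,0,0,-0.88,-1],
])

```text
time_s: 14.02
position: [0.5289, 0.1604, 0.1562]
eef_rot: [[0.99, -0.139, 0.002], [-0.139, -0.99, 0.001], [0.002, -0.001, -1.0]]
force: [-1.9, 1.0, 17.6]
width: 0.0149
finger_force: 88.7
```

```bash
python3 - <<'E'
from h import *
np.set_printoptions(precision=4,suppress=True)
im=[]
for n in("scene","top"):
    i=vision.camera(n); cv2.imwrite(f"pics/t_{n}.png",i); u,v=proj(n,[.529,.16,.14]).astype(int); print(n,u,v); im.append(cv2.resize(i[v-26:v+26,u-26:u+26],(400,400),interpolation=cv2.INTER_CUBIC))
cv2.imwrite("pics/g4.png",np.hstack(im))
s=monitor.get_state(); print(s['position'],s['force'],s['wrist_torque'],s['eef_rot'],s['qpos'])
E
```

```text
scene 290 171
top 217 187
[0.5289 0.1603 0.1562] [-1.66    0.2752 17.8853] [0.1965 0.4931 0.101 ] [[ 0.9903 -0.1387  0.0016]
 [-0.1387 -0.9903  0.0007]
 [ 0.0015 -0.0009 -1.    ]] [-56.8735  28.5141  47.4183 111.7407 -26.8376  51.1906 -93.5717]
```

View pics/g4.png

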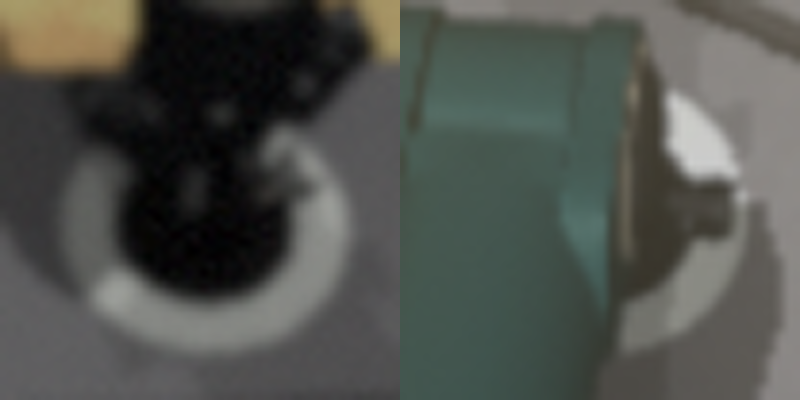

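The pointer is near the last tick (crop ~(285,180)). The handle has turned 74.4°, which leaves the dial at about 1.2 rad once the play is taken off, so I'll go slightly further and watch the torque.

Call:
move_arm([
  [0,0,0,0,0,-0.05,-1],
  [0,0,0,0,0,-0.08,-1],
  [0,0,0,0,0,-0.08,-1],
  [0,0,0,0,0,-0.08,-1],
])

```text
time_s: 14.62
position: [0.529, 0.1603, 0.1562]
eef_rot: [[0.984, -0.18, 0.002], [-0.18, -0.984, 0.001], [0.002, -0.001, -1.0]]
force: [-1.8, 0.5, 18.0]
width: 0.0146
finger_force: 88.4
```

```bash
python3 - <<'E'
from h import *
np.set_printoptions(precision=4,suppress=True)
s=monitor.get_state(); R=s['eef_rot']; print(s['position'],s['force'],s['wrist_torque'],np.degrees(np.arctan2(R[1][0],R[0][0])))
E
```

```text
[0.529  0.1603 0.1562] [-1.8443  0.4744 18.0465] [0.1202 0.4978 0.1421] -10.365667700874676
```

Call:
move_arm([
  [0,0,0,0,0,-0.03,-1],
  [0,0,0,0,0,-0.05,-1],
  [0,0,0,0,0,-0.05,-1],
  [0,0,0,0,0,-0.05,-1],
])

```text
time_s: 15.12
position: [0.5289, 0.1603, 0.1562]
eef_rot: [[0.979, -0.206, 0.002], [-0.206, -0.979, 0.001], [0.001, -0.001, -1.0]]
force: [-2.8, 0.3, 18.1]
width: 0.0152
finger_force: 88.4
```

```bash
python3 - <<'E'
from h import *
np.set_printoptions(precision=4,suppress=True)
s=monitor.get_state(); R=s['eef_rot']; print(s['position'],s['force'],s['wrist_torque'],np.degrees(np.arctan2(R[1][0],R[0][0])))
t=vision.camera("scene"); a=cv2.imread("pics/scene0.png")
u,v=290,171; f=lambda i:cv2.resize(i[v-24:v+24,u-24:u+24],(400,400),interpolation=cv2.INTER_CUBIC)
b=np.clip(f(t).astype(float)*1.8,0,255).astype(np.uint8); cv2.imwrite("pics/g5.png",np.hstack([f(a),b]))
# predicted pointer/tick positions in crop
for d in(0,.4,.8,1.2,1.28):
    th=np.radians(180-23.7)-d
    print(d,*[((proj("scene",[.529+r*np.cos(th),.16+r*np.sin(th),z])-[u-24,v-24])*400/48).round(0) for r,z in((.032,.127),(.05,.121))])
E
```

```text
[0.5289 0.1603 0.1562] [-2.7976  0.3143 18.1072] [0.1435 0.5062 0.1483] -11.866343898651401
0 [194. 154.] [189. 125.]
0.4 [225. 157.] [237. 130.]
0.8 [253. 171.] [280. 151.]
1.2 [273. 192.] [311. 184.]
1.28 [276. 197.] [316. 192.]
```

View pics/g5.png

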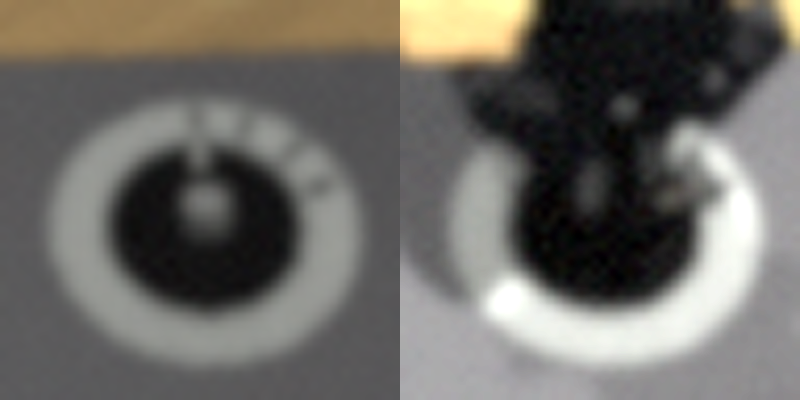

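The pointer sits at local crop (275,195), at the third tick; 1.2 rad predicts (273,192) and 1.28 predicts (276,197). The handle is still seated and gripped, so I'm handing in.

```bash
python3 -c "
from rig import order; print(order.job_done())"
```

```text
the job is handed in; nothing more can be done
None
```

I fitted the black bar handle fully onto the dial shaft and turned it clockwise to the third position. It was still gripped there when I handed the job in at about 15 s; no verdict came back.

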